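Rack the yellow test tubes by length on the V-cradle rail

TASK

Set the four yellow test tubes out for inspection on the rail: lay one in each blue V-cradle, crosswise to the rail and centred so that it rests in both Vs, in order of length, with the shortest in the cradle next to the red plate and the longest at the far end. Leave the wash bottle standing where it is.

Things in the scene. Friction and masses are not known exactly. Their poses are not given: they have to be found in the camera images.
- tube_90: Loose test tube, 90 mm long over all (the four: 90, 112, 134, 156 mm), 63 g: yellow barrel 28 mm in diameter, black hexagonal plug at each end, 8 mm long, 30 mm across flats, so that it does not roll. At the start it lies on the bench on a flat, axis 15 mm up. Origin: middle of the tube, on its axis. x runs along the tube; both ends are alike; it may be rolled about x.
- tube_112: Loose test tube, 112 mm long over all (the four: 90, 112, 134, 156 mm), 78 g: yellow barrel 28 mm in diameter, black hexagonal plug at each end, 8 mm long, 30 mm across flats, so that it does not roll. At the start it lies on the bench on a flat, axis 15 mm up. Origin: middle of the tube, on its axis. x runs along the tube; both ends are alike; it may be rolled about x.
- tube_134: Loose test tube, 134 mm long over all (the four: 90, 112, 134, 156 mm), 94 g: yellow barrel 28 mm in diameter, black hexagonal plug at each end, 8 mm long, 30 mm across flats, so that it does not roll. At the start it lies on the bench on a flat, axis 15 mm up. Origin: middle of the tube, on its axis. x runs along the tube; both ends are alike; it may be rolled about x.
- tube_156: Loose test tube, 156 mm long over all (the four: 90, 112, 134, 156 mm), 109 g: yellow barrel 28 mm in diameter, black hexagonal plug at each end, 8 mm long, 30 mm across flats, so that it does not roll. At the start it lies on the bench on a flat, axis 15 mm up. Origin: middle of the tube, on its axis. x runs along the tube; both ends are alike; it may be rolled about x.
- cradle_a: Fixed blue V-cradle at one end of a row of four on a rail (8 mm thick, on the bench). Two upright Y-shaped plates 5 mm thick, 46 mm free between them for fingers, 56 mm over all; 90 degree V, 34 mm wide at the mouth. Origin: on the rail, under the cradle's middle; z up, x along the V, level and crosswise to the rail. A seated tube's axis is 42 mm above the origin, the arms' tips 39 mm; base 4 mm thick.
- cradle_b: Like cradle_a and next to it, 85 mm along cradle_a's -y axis. The barrel lies in both Vs, the end plugs hang outside the plates (for the shortest tube there are 9 mm to spare either way when centred).
- cradle_c: Like cradle_a, third in the row, 170 mm along cradle_a's -y axis, between cradle_b and cradle_d.
- cradle_d: Like cradle_a, at the other end of the row, 255 mm along cradle_a's -y axis, next to cradle_c.
- red_plate: Fixed flat red plate, 80 x 36 mm, 8 mm thick, on one end of the rail, 60 mm beyond the end cradle (either cradle_a or cradle_d; the other end has a grey plate alike): it marks where the shortest tube goes. Origin: centre of its underside, on the rail.
- wash_bottle: Bystander: loose white plastic bottle with a blue cap, 58 mm in diameter, 140 mm high, standing upright near the rail's left (+y) end. Origin: centre of its underside. To be left alone.
Mind the look-alikes: they are no part of the job. Leave any brown or turquoise look-alike of the tube_90 alone.

How it is judged:
At the end, for the whole second after the job is handed in: From the red plate's end on, the 90, 112, 134 and 156 mm tubes lie in the four cradles in that order: middle within 12 mm of the cradle's along the V and 8 mm across, axis within 5 mm of the seated height and 0.1 rad of the V, at rest (under 0.02 m/s), released (((horizontal distance between red_plate and cradle_a below 0.1 m and (x of tube_90 in the frame of cradle_a between -0.012 and 0.012 m and y of tube_90 in the frame of cradle_a between -0.008 and 0.008 m and z of tube_90 in the frame of cradle_a between 0.037 and 0.047 m and angle between the x axis of tube_90 and the x axis of cradle_a, either way round below 0.1 rad) and (x of tube_112 in the frame of cradle_b between -0.012 and 0.012 m and y of tube_112 in the frame of cradle_b between -0.008 and 0.008 m and z of tube_112 in the frame of cradle_b between 0.037 and 0.047 m and angle between the x axis of tube_112 and the x axis of cradle_b, either way round below 0.1 rad) and (x of tube_134 in the frame of cradle_c between -0.012 and 0.012 m and y of tube_134 in the frame of cradle_c between -0.008 and 0.008 m and z of tube_134 in the frame of cradle_c between 0.037 and 0.047 m and angle between the x axis of tube_134 and the x axis of cradle_c, either way round below 0.1 rad) and (x of tube_156 in the frame of cradle_d between -0.012 and 0.012 m and y of tube_156 in the frame of cradle_d between -0.008 and 0.008 m and z of tube_156 in the frame of cradle_d between 0.037 and 0.047 m and angle between the x axis of tube_156 and the x axis of cradle_d, either way round below 0.1 rad)) or (horizontal distance between red_plate and cradle_d below 0.1 m and (x of tube_90 in the frame of cradle_d between -0.012 and 0.012 m and y of tube_90 in the frame of cradle_d between -0.008 and 0.008 m and z of tube_90 in the frame of cradle_d between 0.037 and 0.047 m and angle between the x axis of tube_90 and the x axis of cradle_d, either way round below 0.1 rad) and (x of tube_112 in the frame of cradle_c between -0.012 and 0.012 m and y of tube_112 in the frame of cradle_c between -0.008 and 0.008 m and z of tube_112 in the frame of cradle_c between 0.037 and 0.047 m and angle between the x axis of tube_112 and the x axis of cradle_c, either way round below 0.1 rad) and (x of tube_134 in the frame of cradle_b between -0.012 and 0.012 m and y of tube_134 in the frame of cradle_b between -0.008 and 0.008 m and z of tube_134 in the frame of cradle_b between 0.037 and 0.047 m and angle between the x axis of tube_134 and the x axis of cradle_b, either way round below 0.1 rad) and (x of tube_156 in the frame of cradle_a between -0.012 and 0.012 m and y of tube_156 in the frame of cradle_a between -0.008 and 0.008 m and z of tube_156 in the frame of cradle_a between 0.037 and 0.047 m and angle between the x axis of tube_156 and the x axis of cradle_a, either way round below 0.1 rad))) and linear speed of each of tube_90, tube_112, tube_134, tube_156 below 0.02 m/s); the robot touches nothing.
It fails at once if the wash bottle is shifted by more than 40 mm or tipped by more than 0.3 rad (distance of wash_bottle from where it was at the start of the episode above 0.04 m or angle between wash_bottle's own z axis and vertical above 0.3 rad).
It also fails if it takes over 99 s, if anything falls off the work surface, if the arm or the gripper's body presses on something with over 40 N, if the wrist force passes 120 N, or if a joint passes its speed limit or range.

ROBOT

A 7-joint arm with a two-finger parallel gripper is mounted at the origin on the work surface. World frame = base frame: x ahead of the robot, y to its left, z up, the work surface at z = 0. Lengths are in m, angles in rad, forces in N, time in s.
With the tool pointing down it reaches from about 0.425 to 0.875 m from the base axis. Payload 4.7 kg.
Tool frame: the origin (TCP) lies on the centre line of the jaws, within the pads' length; the fingertips stand tip_reach ahead of it and the grasp point (between the pads) is the TCP (tip_reach is the distance from the TCP to the fingertips, in m); z points along the fingers, y is the direction in which the jaws open and shut (so a half turn about z gives the same grasp; the last joint's range is limited). The gripper opens to 87 mm and grips with 3 to 60 N. Pads are 19 mm wide; open, the fingers measure 117 mm over their backs; the gripper's body (75 mm by 190 mm) begins 51 mm behind the grasp point.
Start: joints at [1.319, 0.321, -0.07, 1.45, 0.023, 1.371, -0.057], TCP at [0.171, -0.627, 0.242] pointing down, gripper open.
Joint ranges: [-2.86, 2.86], [-0.3, 2.09], [-1.38, 1.24], [0.06, 2.45], [-1.56, 4.7], [0.09, 2.05], [-2.69, 2.69]. Speed limits (rad/s): [2.57, 2.57, 3.14, 3.14, 3.14, 3.14, 3.14].

INTERFACE

Orientations are given as [roll, pitch, yaw] about the fixed x, y, z axes, in that order (R = Rz(yaw) Ry(pitch) Rx(roll)).
In Python, from workcell import * gives the robot as it stands.
- The arm moves only by the tool drive_tool, never from a script. Its arguments are lists of equal length, an entry for each row: "dp": the shift along the tool's x, y, z in mm, a list of three; "rotation": the turn, a rotation vector about the tool's x, y, z in degrees, a list of three; "claw": the opening, from 0 (shut) to 1 (fully open). In form: {"dp": [[x, y, z], ...], "rotation": [[wx, wy, wz], ...], "claw": [claw, ...]}. A call has 1 to 5 rows; each row shifts and turns the commanded pose from where the row before left it, along the tool's axes as they then stand; what a row does not reach is not made up. A row lasts 1/8 s, in which the tool goes at most 62.5 mm and 10.7 degrees, less where a joint would pass 70% of its speed; a pose out of reach is approached as far as the arm can. A call is refused whole if a number of a shift passes 62.5 or a number of a turn 10.7, either way. A call with a gripper value outside its range is refused whole. The fingers move at their own pace and stop on an object; "grip_force" is the grip in N (left out, the last holds). Time passes only in rows, so rows that do not move let the fingers close. It gives the time, the measured TCP pose, the force and the opening at its end, in the units of the state.
- observe(): the state, without advancing time (a new reading comes with each control period).
- grab_frame(name): name is "side" or "top" or "wrist"; returns the picture (384x512x3 uint8, red, green, blue); there is no depth.
- camera_params(name): a dict with "camera_matrix" (3x3 intrinsics, pixels), "extrinsics" (4x4, takes a point from world to camera coordinates); the wrist camera has in their place "mount" (4x4, takes a point from camera to tool coordinates, whose origin is the TCP and whose axes are the flange's). Camera axes: x right, y up, looking along -z (the intrinsics and any distortion apply to the point x, -y, -z); pixel columns grow to the right and rows downward; lengths in m; the calibration is good to about 2 mm. A picture is of the moment at which its call begins: read the wrist's pose just before it. camera_params takes no time and is no camera call.
- close_job(): hands the job in, once; it reports no verdict.
The state is a dict: "time_s": time; "joint_positions": joint angles; "joint_velocities": joint speeds; "joint_torque": joint torques, N m; "tcp_pos": TCP position; "tcp_rot": TCP orientation; "contact_force": force on the tool from outside, world axes, zero at the start; "moment": the same for the moment, N m; "finger_gap": finger opening in m.
Only numpy, scipy, OpenCV 4.12 (cv2) and the standard library are available. Lean on these libraries where they do the work, as an engineer would, in place of code of your own. Each camera call takes 0.05 s, during which the arm holds its last target. There are 200 camera calls.

## Working session

There is one attempt and no reset: what is moved stays moved. The work goes in short steps, Python scripts to look and compute and a tool call to move; the robot and the scene stay as the last step left them, time stands still between calls to the robot, and variables do not carry over. Pictures are saved under pics/ and viewed, about 12 in all and at most 16, crops included, and the job is handed in when it is done.

Besides the shell and the picture viewer there is one more tool, called as name(argument=value, ...) on one line, values as JSON. drive_tool: Moves the arm, as the interface text tells. Its arguments: {"type":"object","properties":{"dp":{"type":"array"},"rotation":{"type":"array"},"claw":{"type":"array"},"grip_force":{"type":"number"}},"required":["dp","rotation","claw"]}

```bash
ls; mkdir -p pics; python3 - <<'E'
from workcell import *
import cv2,numpy as np
s=observe();print(s)
for n in("top","side"):
    cv2.imwrite(f"pics/{n}0.png",cv2.resize(grab_frame(n)[:,:,::-1],(800,600),interpolation=cv2.INTER_CUBIC));print(n,camera_params(n))
print(camera_params("wrist"))
E
```

```text
pics
{'time_s': 0.0, 'joint_positions': array([ 1.31911174,  0.32185286, -0.0701003 ,  1.45171591,  0.02262212,
        1.37079185, -0.05691568]), 'joint_velocities': array([-0.00040581,  0.00075353, -0.00036596,  0.00183013,  0.00040153,
       -0.00026541,  0.0019736 ]), 'joint_torque': array([ 7.89713722e-04, -4.91278625e+01, -4.04016897e-01, -3.12519658e+01,
       -6.39937911e-02,  4.36598877e-02,  1.49730708e-04]), 'tcp_pos': array([ 0.17054757, -0.62667211,  0.24042168]), 'tcp_rot': array([-3.13961559e+00,  1.16674036e-04,  2.65819691e-01]), 'contact_force': array([0.28307391, 0.12218276, 0.63031303]), 'moment': array([-0.03111312, -0.0127871 ,  0.01300685]), 'finger_gap': 0.0867517632718777}
top {'camera_matrix': array([[384.87853565,   0.        , 258.99345604],
       [  0.        , 384.87853565, 190.40817044],
       [  0.        ,   0.        ,   1.        ]]), 'extrinsics': array([[-1.31664761e-02, -9.99913103e-01,  6.56706830e-04,
         5.12148011e-02],
       [ 9.94112803e-01, -1.30194552e-02,  1.07564999e-01,
        -6.12505068e-01],
       [-1.07547102e-01,  2.06
[... 403 characters left out ...]
 0.07155348, -0.5286726 ,  0.84580458, -0.06006538],
       [-0.08595504,  0.84155534,  0.53328823, -1.01914024],
       [ 0.        ,  0.        ,  0.        ,  1.        ]])}
{'camera_matrix': array([[291.21963685,   0.        , 259.40632301],
       [  0.        , 291.21963685, 194.96175924],
       [  0.        ,   0.        ,   1.        ]]), 'mount': array([[ 4.19235656e-04,  9.52405274e-01,  3.04834411e-01,
         8.47601618e-02],
       [ 9.99999421e-01, -9.73052364e-05, -1.07127470e-03,
        -1.92552655e-04],
       [-9.90625691e-04,  3.04834684e-01, -9.52404764e-01,
        -1.44883311e-01],
       [ 0.00000000e+00,  0.00000000e+00,  0.00000000e+00,
         1.00000000e+00]])}
```

View pics/top0.png

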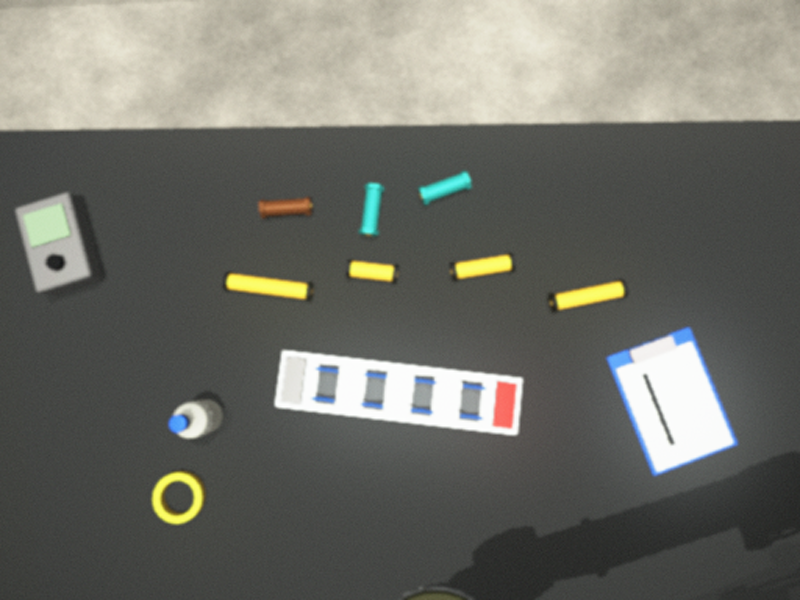

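View pics/side0.png

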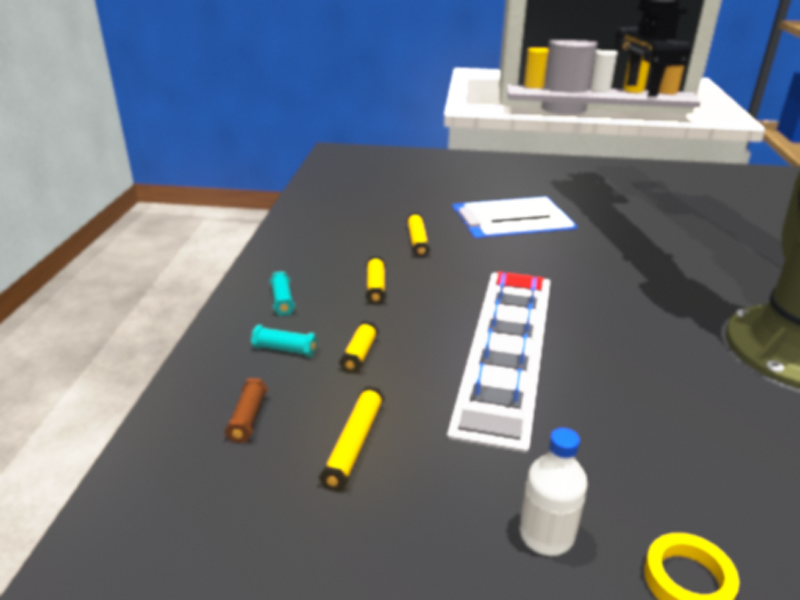

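The top view shows the red plate at the right (−y) end, at (505,405). Four yellow tubes lie at about (268,286), (372,271), (483,267) and (588,296). By apparent length these are 156, 90, 112 and 134. The brown tube (286,207) and the turquoise ones (372,208) and (445,187) are the look-alikes, and the yellow ring (178,497) isn't a tube either.

```bash
cat > h.py <<'E'
from workcell import *
import cv2,numpy as np
from scipy.spatial.transform import Rotation as Rn
def cam(n,s=None):
    p=camera_params(n);K=p["camera_matrix"]
    if n=="wrist":
        s=s or observe();T=np.eye(4);T[:3,:3]=Rn.from_euler("xyz",s["tcp_rot"]).as_matrix();T[:3,3]=s["tcp_pos"]
        return K,T@p["mount"]
    return K,np.linalg.inv(p["extrinsics"])
def back(uv,z,c):
    K,W=c;uv=np.atleast_2d(uv).astype(float)
    d=np.c_[(uv[:,0]-K[0,2])/K[0,0],-(uv[:,1]-K[1,2])/K[1,1],-np.ones(len(uv))]@W[:3,:3].T
    return W[:3,3]+d*((z-W[2,3])/d[:,2])[:,None]
def blobs(im,lo,hi,amin=60):
    m=cv2.inRange(cv2.cvtColor(im,cv2.COLOR_RGB2HSV),lo,hi)
    cs,_=cv2.findContours(m,cv2.RETR_EXTERNAL,cv2.CHAIN_APPROX_NONE)
    return [c for c in cs if cv2.contourArea(c)>=amin]
def rects(im,c,lo,hi,z,amin=60):
    for k in blobs(im,lo,hi,amin):
        P=back(k[:,0,:],z,c)[:,:2]
        (x,y),(w,h),a=cv2.minAreaRect((P*1000).astype(np.float32))
        if w<h:w,h,a=h,w,a+90
        print("px",k[:,0,:].mean(0).round(0),"xy mm",round(x,1),round(y,1),"L,W",round(w,1),round(h,1),"axis deg",round((a+90)%180-90,1))
E
python3 - <<'E'
from h import *
import workcell;print([n for n in dir(workcell) if n[0]!='_'], getattr(workcell,'tip_reach',None))
im=grab_frame("top");c=cam("top");print("cam",c[1][:3,3])
print("yellow");rects(im,c,(20,120,90),(35,255,255),.015)
print("red");rects(im,c,(0,130,100),(8,255,255),.016)
print("blue");rects(im,c,(105,120,50),(125,255,255),.03,8)
r=np.array([[283,350],[523,378],[517,434],[276,407]])*.64
print("rail",back(r,.008,c).round(3))
E
```

```text
['IKError', 'camera_params', 'close_job', 'grab_frame', 'observe', 'tip_reach'] 0.019
cam [0.49931074 0.04535721 1.08515219]
yellow
px [114. 318.] xy mm 273.8 439.8 L,W 89.3 89.0 axis deg -26.3
px [377. 189.] xy mm 616.0 -287.7 L,W 127.1 32.2 axis deg -79.1
px [171. 183.] xy mm 640.1 291.5 L,W 149.2 32.4 axis deg 81.6
px [237. 173.] xy mm 664.8 103.1 L,W 80.5 32.0 axis deg 82.0
px [309. 170.] xy mm 670.4 -98.9 L,W 103.0 32.2 axis deg -81.2
red
px [323. 259.] xy mm 424.9 -128.6 L,W 73.4 29.6 axis deg -7.1
blue
px [113. 271.] xy mm 400.1 437.1 L,W 32.6 26.5 axis deg 89.2
px [300. 266.] xy mm 406.7 -64.8 L,W 27.0 5.3 axis deg 89.2
px [270. 262.] xy mm 417.8 17.3 L,W 29.8 6.3 axis deg 82.2
px [238. 259.] xy mm 427.6 102.4 L,W 27.1 5.3 axis deg 89.2
px [207. 255.] xy mm 439.4 186.3 L,W 27.1 5.4 axis deg 89.2
px [302. 247.] xy mm 457.4 -71.5 L,W 27.1 5.4 axis deg 89.2
px [272. 243.] xy mm 469.3 11.1 L,W 29.9 5.4 axis deg 89.2
px [240. 240.] xy mm 479.4 96.5 L,W 27.7 5.0 axis deg 81.2
px [210. 236.] xy mm 490.4 178.2 L,W 27.3 5.4 axis deg 89.2
px [404. 264.] xy mm 408.3 -353.9 L,W 218.2 40.1 axis deg 15.7
px [455. 248.] xy mm 449.5 -474.6 L,W 217.3 36.0 axis deg 19.4
rail [[ 0.524  0.261  0.008]
 [ 0.469 -0.165  0.008]
 [ 0.372 -0.151  0.008]
 [ 0.424  0.273  0.008]]
```

```bash
cat >> h.py <<'E'
def plan(x,y,z,yaw,n,start=None):
    """rows from start (default measured) to tool-down pose; mm,deg; start=(x,y,z,yaw,...)"""
    if start is None:
        s=observe();p=s["tcp_pos"]*1000;R=Rn.from_euler("xyz",s["tcp_rot"])
    else: p=np.array(start[:3],float);R=Rn.from_euler("xyz",[180,0,start[3]],degrees=True)
    p0=p.copy();T=np.array([x,y,z],float);G=Rn.from_euler("xyz",[180,0,yaw],degrees=True)
    rv=(R.inv()*G).as_rotvec(degrees=True);R0=R;D=[];W=[]
    for i in range(1,n+1):
        d=np.round(R.inv().apply(p0+(T-p0)*i/n-p),0 if i<n else 1);p=p+R.apply(d)
        w=np.round((R.inv()*R0*Rn.from_rotvec(rv*i/n,degrees=True)).as_rotvec(degrees=True),1);R=R*Rn.from_rotvec(w,degrees=True)
        D.append([float(v) for v in d]);W.append([float(v) for v in w])
    for k in range(0,n,5): print("dp",D[k:k+5],"rot",W[k:k+5])
    return x,y,z,yaw
E
python3 -c "
from h import *
plan(616,-288,130,100.9,12)"
```

```text
dp [[43.0, -17.0, 9.0], [45.0, -12.0, 9.0], [47.0, -7.0, 10.0], [46.0, -0.0, 9.0], [47.0, 5.0, 9.0]] rot [[-0.0, -0.0, -7.1], [-0.0, -0.0, -7.2], [-0.0, -0.0, -7.1], [-0.0, -0.0, -7.2], [-0.0, -0.0, -7.1]]
dp [[45.0, 11.0, 9.0], [43.0, 17.0, 10.0], [42.0, 22.0, 9.0], [38.0, 26.0, 9.0], [34.0, 32.0, 9.0]] rot [[-0.0, -0.0, -7.1], [-0.0, -0.0, -7.2], [-0.0, -0.1, -7.1], [-0.0, 0.0, -7.2], [-0.0, 0.0, -7.1]]
dp [[31.0, 35.0, 10.0], [25.5, 39.0, 8.7]] rot [[-0.1, 0.0, -7.1], [0.0, 0.0, -7.2]]
```

drive_tool(dp=[[43,-17,9],[45,-12,9],[47,-7,10],[46,0,9],[47,5,9]], rotation=[[0,0,-7.1],[0,0,-7.2],[0,0,-7.1],[0,0,-7.2],[0,0,-7.1]], claw=[0.6,0.6,0.6,0.6,0.6], grip_force=20)

```text
time_s: 0.78
tcp_pos: [0.3574, -0.4846, 0.195]
tcp_rot: [-3.141, 0.0, 0.893]
contact_force: [-0.3, -0.7, -0.1]
finger_gap: 0.0535
```

drive_tool(dp=[[45,11,9],[43,17,10],[42,22,9],[38,26,9],[34,32,9]], rotation=[[0,0,-7.1],[0,0,-7.2],[0,0,-7.1],[0,0,-7.2],[0,0,-7.1]], claw=[0.6,0.6,0.6,0.6,0.6])

```text
time_s: 1.4
tcp_pos: [0.5429, -0.3444, 0.149]
tcp_rot: [-3.141, 0.0, 1.516]
contact_force: [0.1, -0.5, 0.2]
finger_gap: 0.052
```

drive_tool(dp=[[31,35,10],[25.5,39,8.7],[0,0,0],[0,0,0]], rotation=[[0,0,-7.1],[0,0,-7.2],[0,0,0],[0,0,0]], claw=[0.6,0.6,0.6,0.6])

```text
time_s: 1.9
tcp_pos: [0.6156, -0.289, 0.1303]
tcp_rot: [-3.14, 0.0, 1.761]
contact_force: [-0.1, -0.7, -0.4]
finger_gap: 0.0521
```

```bash
python3 - <<'E'
from h import *
s=observe();c=cam("wrist",s);im=grab_frame("wrist");print(s["tcp_pos"],np.degrees(s["tcp_rot"]))
cv2.imwrite("pics/w1.png",im[:,:,::-1])
rects(im,c,(20,120,90),(35,255,255),.015,200)
E
```

```text
[ 0.61559672 -0.28898827  0.13031889] [-1.79921160e+02  9.21820000e-03  1.00888719e+02]
px [323. 335.] xy mm 718.4 -432.8 L,W 347.8 26.2 axis deg 10.9
px [359. 288.] xy mm 736.6 -369.3 L,W 61.8 16.6 axis deg -70.3
px [261. 189.] xy mm 617.4 -288.8 L,W 127.0 29.1 axis deg -79.4
px [373.  20.] xy mm 676.7 -130.7 L,W 31.9 30.6 axis deg 10.9
```

View pics/w1.png

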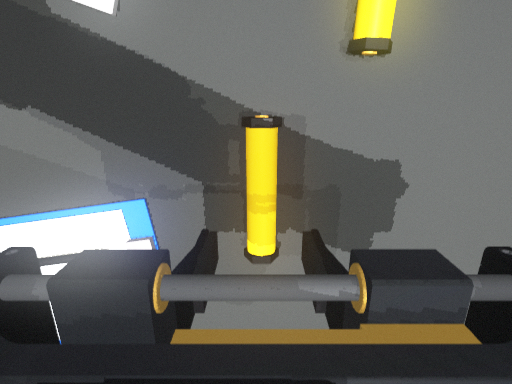

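The wrist view shows the 134 tube centred between the fingers at (261,189), running vertically in the picture, in agreement with the top camera. The barrel ends are seen at about 29 mm height. Correcting for that gives a grasp point of about (616.5, −284.5).

drive_tool(dp=[[4,2,30],[0,0,40],[0,0,30],[0,0,8],[0,0,0]], rotation=[[0,0,0],[0,0,0],[0,0,0],[0,0,0],[0,0,0]], claw=[0.6,0.6,0.6,0.6,0.6])

```text
time_s: 2.58
tcp_pos: [0.617, -0.2854, 0.0233]
tcp_rot: [-3.141, 0.001, 1.76]
contact_force: [-0.6, -0.2, -1.1]
finger_gap: 0.0523
```

drive_tool(dp=[[0,0,0],[0,0,0],[0,0,0],[0,0,0],[0,0,0]], rotation=[[0,0,0],[0,0,0],[0,0,0],[0,0,0],[0,0,0]], claw=[0.4,0.25,0.2,0.2,0.2], grip_force=20)

```text
time_s: 3.2
tcp_pos: [0.6177, -0.2843, 0.0235]
tcp_rot: [3.141, 0.001, 1.762]
contact_force: [-0.3, 0.7, 5.0]
finger_gap: 0.0275
```

```bash
python3 - <<'E'
from h import *
s=observe();print(s)
a=plan(616.5,-284.5,130,100.9,3)
# cradle targets z=.03 est; red end first
a=plan(443.5+11,14.2+82.5+3,130,172.5,11,a)
E
```

```text
{'time_s': 3.2, 'joint_positions': array([ 0.74797654,  0.60666399, -0.4801312 ,  1.56691886,  0.31003351,
        1.04373128,  0.37487799]), 'joint_velocities': array([ 1.30543179e-05,  7.33498585e-04, -1.81711437e-03,  1.39949339e-03,
        1.01064789e-04,  2.10958826e-04,  8.71326169e-04]), 'joint_torque': array([-2.47399472e-01, -5.33711100e+01, -7.64550984e+00, -2.50911176e+01,
       -7.40134832e-02, -3.50265820e-01, -1.44146001e-03]), 'tcp_pos': array([ 0.61765436, -0.28432229,  0.02352832]), 'tcp_rot': array([3.14120076e+00, 6.48062978e-04, 1.76156462e+00]), 'contact_force': array([-0.343797  ,  0.6756241 ,  5.00758007]), 'moment': array([ 0.02414644,  0.15289074, -0.03470683]), 'finger_gap': 0.027512115656726073}
dp [[-0.0, -0.0, -35.0], [-0.0, -1.0, -36.0], [-0.0, -0.1, -35.5]] rot [[0.0, 0.0, 0.0], [0.0, 0.0, 0.0], [0.0, 0.0, 0.0]]
dp [[37.0, -8.0, -0.0], [38.0, -3.0, -0.0], [38.0, 0.0, -0.0], [37.0, 5.0, -0.0], [37.0, 9.0, -0.0]] rot [[0.0, 0.0, -6.5], [-0.0, 0.0, -6.5], [-0.0, 0.0, -6.5], [-0.0, 0.0, -6.5], [-0.0, 0.0, -6.5]]
dp [[36.0, 14.0, -0.0], [33.0, 17.0, -0.0], [32.0, 21.0, -0.0], [29.0, 24.0, -0.0], [26.0, 28.0, -0.0]] rot [[-0.0, 0.0, -6.6], [-0.0, 0.0, -6.5], [-0.0, 0.0, -6.5], [-0.0, 0.0, -6.5], [-0.0, 0.0, -6.5]]
dp [[22.6, 30.2, -0.0]] rot [[-0.0, 0.0, -6.5]]
```

drive_tool(dp=[[0,0,-35],[0,-1,-36],[0,0,-35],[0,0,0]], rotation=[[0,0,0],[0,0,0],[0,0,0],[0,0,0]], claw=[0.2,0.2,0.2,0.2])

```text
time_s: 3.7
tcp_pos: [0.6184, -0.2848, 0.1321]
tcp_rot: [3.137, 0.004, 1.762]
contact_force: [0.4, -0.7, -0.7]
finger_gap: 0.0275
```

drive_tool(dp=[[37,-8,0],[38,-3,0],[38,0,0],[37,5,0],[37,9,0]], rotation=[[0,0,-6.5],[0,0,-6.5],[0,0,-6.5],[0,0,-6.5],[0,0,-6.5]], claw=[0.2,0.2,0.2,0.2,0.2])

```text
time_s: 4.32
tcp_pos: [0.5409, -0.1088, 0.1271]
tcp_rot: [-3.141, -0.002, 2.333]
contact_force: [0.7, 0.3, -0.1]
finger_gap: 0.0275
```

drive_tool(dp=[[36,14,0],[33,17,0],[32,21,0],[29,24,0],[26,28,0]], rotation=[[0,0,-6.6],[0,0,-6.5],[0,0,-6.5],[0,0,-6.5],[0,0,-6.5]], claw=[0.2,0.2,0.2,0.2,0.2])

```text
time_s: 4.95
tcp_pos: [0.4673, 0.0659, 0.1275]
tcp_rot: [-3.141, -0.002, 2.901]
contact_force: [0.4, 0.2, -1.4]
finger_gap: 0.0274
```

drive_tool(dp=[[22.5,30,0],[0,0,0],[0,0,0]], rotation=[[0,0,-6.5],[0,0,0],[0,0,0]], claw=[0.2,0.2,0.2])

```text
time_s: 5.32
tcp_pos: [0.4538, 0.0988, 0.128]
tcp_rot: [-3.141, -0.001, 3.01]
contact_force: [0.4, -0.8, -0.9]
finger_gap: 0.0276
```

```bash
python3 - <<'E'
from h import *
s=observe();c=cam("wrist",s);im=grab_frame("wrist");print(s["tcp_pos"],np.degrees(s["tcp_rot"]),s["finger_gap"],s["joint_positions"])
cv2.imwrite("pics/w2.png",cv2.resize(im[:,:,::-1],(800,600),interpolation=cv2.INTER_CUBIC))
E
```

```text
[0.45381478 0.09880063 0.12799372] [-1.79964414e+02 -6.42327597e-02  1.72480815e+02] 0.027616687454431934 [ 0.67459165  0.08170869 -0.96649808  2.00637451  0.07589909  1.09118366
  1.11405756]
```

View pics/w2.png

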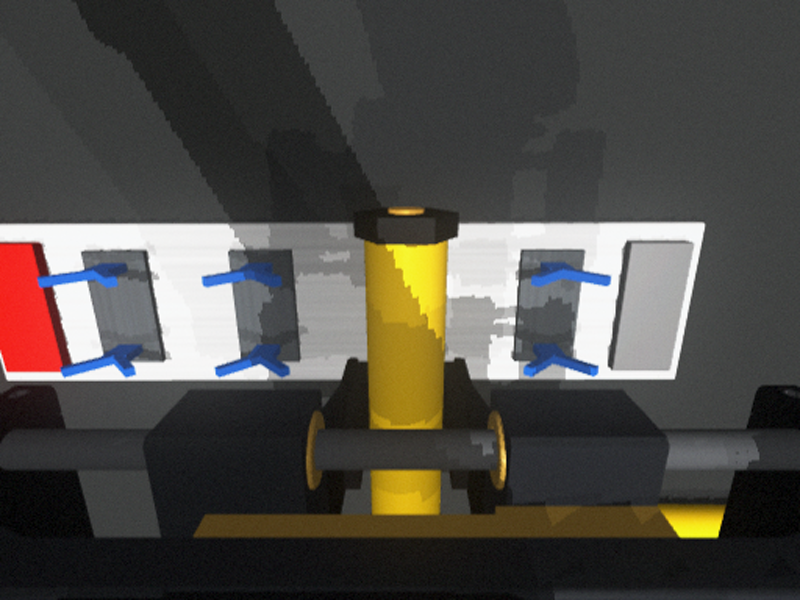

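The wrist view shows the 134 tube held over the third cradle from red. The dark cradle bases are visible at about (122,305), (265,305) and (550,305), with the red plate at the left. I'll locate the cradles from those bases (z = 12 mm) and from the blue arm tips (z = 47 mm).

```bash
python3 - <<'E'
from h import *
c=cam("wrist");k=.64
B={"1":[(82,251),(147,250),(163,360),(101,362)],"2":[(229,250),(292,250),(299,360),(238,360)],"4":[(520,250),(585,250),(578,360),(514,360)]}
C={}
for n,q in B.items():
    P=back(np.array(q)*k,.012,c)[:,:2]*1000;C[n]=P.mean(0);print(n,P.mean(0).round(1),"sizes",np.linalg.norm(P[1]-P[0]).round(1),np.linalg.norm(P[2]-P[1]).round(1))
tips={"1":[(42,283),(124,268),(65,373),(133,348)],"2":[(205,283),(279,282),(218,373),(287,372)],"4":[(534,281),(608,282),(527,372),(596,372)]}
for n,q in tips.items():
    P=back(np.array(q)*k,.047,c)[:,:2]*1000;print("tip",n,P.mean(0).round(1),P.round(0).tolist())
d=C["4"]-C["1"];print(np.linalg.norm(d),np.degrees(np.arctan2(d[0],d[1])),"c3",(C["1"]+d*2/3).round(1),"c2",(C["1"]+d/3).round(1))
E
```

```text
1 [433.3 -70.6] sizes 37.9 69.9
2 [444.1  14.1] sizes 36.6 69.8
4 [466.6 184.4] sizes 37.7 69.9
tip 1 [428.8 -65.5] [[406.0, -84.0], [404.0, -39.0], [457.0, -90.0], [448.0, -49.0]]
tip 2 [444.9  15.1] [[417.0, -1.0], [422.0, 37.0], [468.0, -7.0], [472.0, 31.0]]
tip 4 [466.7 182.9] [[438.0, 167.0], [444.0, 205.0], [490.0, 161.0], [495.0, 199.0]]
257.1625138634652 7.4307027755641295 c3 [455.5  99.4] c2 [444.4  14.4]
```

drive_tool(dp=[[-1.6,0.6,25],[0,0,25],[0,0,14],[0,0,5],[0,0,0]], rotation=[[0,0,0],[0,0,0],[0,0,0],[0,0,0],[0,0,0]], claw=[0.2,0.2,0.2,0.2,0.2])

```text
time_s: 6.0
tcp_pos: [0.4562, 0.0998, 0.06]
tcp_rot: [3.141, 0.0, 3.011]
contact_force: [-0.1, 0.4, -0.1]
finger_gap: 0.0274
```

drive_tool(dp=[[0,0,0],[0,0,0],[0,0,0],[0,0,0],[0,0,0]], rotation=[[0,0,0],[0,0,0],[0,0,0],[0,0,0],[0,0,0]], claw=[0.35,0.4,0.5,0.55,0.55])

```text
time_s: 6.62
tcp_pos: [0.4559, 0.0999, 0.0599]
tcp_rot: [-3.141, 0.0, 3.011]
contact_force: [-0.4, 0.5, -0.4]
finger_gap: 0.0467
```

drive_tool(dp=[[0,0,-20],[0,0,-30],[0,0,-30],[0,0,0]], rotation=[[0,0,0],[0,0,0],[0,0,0],[0,0,0]], claw=[0.55,0.6,0.6,0.6])

```text
time_s: 7.12
tcp_pos: [0.4576, 0.1002, 0.1418]
tcp_rot: [-3.141, 0.005, 3.011]
contact_force: [0.1, 0.1, -0.7]
finger_gap: 0.0523
```

```bash
python3 - <<'E'
from h import *
s=observe();c=cam("wrist",s);im=grab_frame("wrist");print(s["tcp_pos"],np.degrees(s["tcp_rot"]),s["finger_gap"])
cv2.imwrite("pics/w3.png",im[:,:,::-1])
rects(im,c,(20,120,90),(35,255,255),.06,200)
a=plan(670,-97,130,98.8,12)
E
```

```text
[0.45759241 0.100176   0.1418209 ] [-179.98859225    0.26898882  172.51214814] 0.05228199329528086
px [257. 199.] xy mm 457.2 98.7 L,W 121.5 27.0 axis deg -7.4
dp [[-20.0, -14.0, 1.0], [-21.0, -12.0, 1.0], [-22.0, -9.0, 1.0], [-23.0, -7.0, 1.0], [-24.0, -5.0, 1.0]] rot [[0.0, 0.0, 6.1], [0.0, 0.0, 6.2], [0.0, 0.0, 6.1], [0.0, 0.0, 6.2], [0.0, 0.0, 6.1]]
dp [[-24.0, -1.0, 1.0], [-24.0, 0.0, 0.0], [-24.0, 4.0, 1.0], [-24.0, 6.0, 1.0], [-23.0, 8.0, 1.0]] rot [[0.0, 0.1, 6.2], [0.0, -0.0, 6.1], [0.0, -0.0, 6.1], [0.0, -0.0, 6.2], [0.0, -0.0, 6.1]]
dp [[-21.0, 11.0, 1.0], [-20.9, 12.5, 0.8]] rot [[0.0, -0.0, 6.2], [0.0, -0.0, 6.1]]
```

View pics/w3.png

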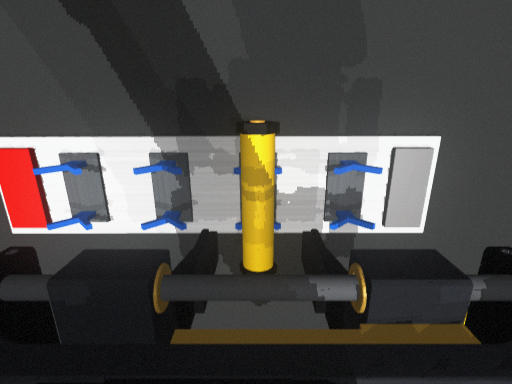

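The 134 tube is seated in the third cradle at (258,200), aligned with the V and about 1.5 mm off centre. Next is the 112 tube.

drive_tool(dp=[[-20,-14,1],[-21,-12,1],[-22,-9,1],[-23,-7,1],[-24,-5,1]], rotation=[[0,0,6.1],[0,0,6.2],[0,0,6.1],[0,0,6.2],[0,0,6.1]], claw=[0.6,0.6,0.6,0.6,0.6])

```text
time_s: 7.8
tcp_pos: [0.544, 0.0171, 0.1329]
tcp_rot: [-3.14, -0.003, 2.472]
contact_force: [0.3, 0.1, 0.3]
finger_gap: 0.0524
```

drive_tool(dp=[[-24,-1,1],[-24,0,0],[-24,4,1],[-24,6,1],[-23,8,1]], rotation=[[0,0,6.2],[0,0,6.1],[0,0,6.1],[0,0,6.2],[0,0,6.1]], claw=[0.6,0.6,0.6,0.6,0.6])

```text
time_s: 8.43
tcp_pos: [0.6337, -0.0646, 0.1285]
tcp_rot: [-3.139, -0.002, 1.936]
contact_force: [0.6, 0.2, 0.9]
finger_gap: 0.0521
```

drive_tool(dp=[[-21,11,1],[-21,12.5,1],[0,0,0],[0,0,0]], rotation=[[0,0,6.2],[0,0,6.1],[0,0,0],[0,0,0]], claw=[0.6,0.6,0.6,0.6])

```text
time_s: 8.93
tcp_pos: [0.6683, -0.0956, 0.1275]
tcp_rot: [-3.139, -0.001, 1.728]
contact_force: [0.1, 1.6, -0.4]
finger_gap: 0.0522
```

```bash
cat > look.py <<'E'
from h import *
import sys
s=observe();c=cam("wrist",s);im=grab_frame("wrist");print(s["tcp_pos"].round(4),np.degrees(s["tcp_rot"]).round(2),s["finger_gap"],s["joint_positions"].round(2))
cv2.imwrite(f"pics/{sys.argv[1]}.png",im[:,:,::-1])
rects(im,c,(20,120,90),(35,255,255),float(sys.argv[2]),300)
E
python3 look.py w4 .029
```

```text
[ 0.6683 -0.0956  0.1275] [-1.7987e+02 -8.0000e-02  9.8980e+01] 0.0521933265223786 [ 0.54  0.52 -0.6   1.5   0.3   1.22  0.06]
px [324. 336.] xy mm 758.9 -227.3 L,W 323.0 24.4 axis deg 9.1
px [262. 198.] xy mm 671.1 -96.6 L,W 98.6 26.8 axis deg -81.7
```

View pics/w4.png

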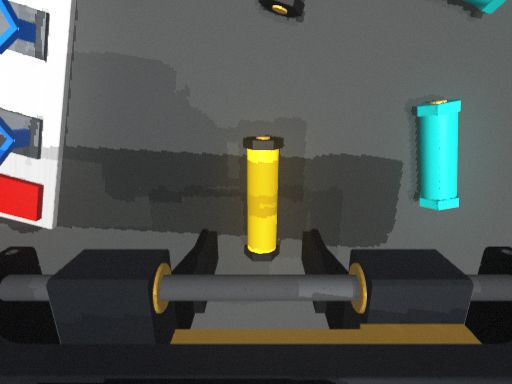

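The wrist view shows a yellow tube with a 98 mm barrel (expected 96) at (262,198). It is the 112, and the turquoise look-alike is clear of it at (438,155).

drive_tool(dp=[[-1.4,2.5,30],[0,0,40],[0,0,28],[0,0,7],[0,0,0]], rotation=[[0,0,0.5],[0,0,0],[0,0,0],[0,0,0],[0,0,0]], claw=[0.6,0.6,0.6,0.6,0.6])

```text
time_s: 9.6
tcp_pos: [0.6721, -0.0974, 0.0243]
tcp_rot: [3.141, -0.0, 1.717]
contact_force: [0.7, -0.3, 0.0]
finger_gap: 0.0526
```

drive_tool(dp=[[0,0,0],[0,0,0],[0,0,0],[0,0,0],[0,0,0]], rotation=[[0,0,0],[0,0,0],[0,0,0],[0,0,0],[0,0,0]], claw=[0.4,0.25,0.2,0.2,0.2])

```text
time_s: 10.22
tcp_pos: [0.6724, -0.0981, 0.0245]
tcp_rot: [3.141, 0.001, 1.716]
contact_force: [-1.0, 0.4, 4.3]
finger_gap: 0.027
```

drive_tool(dp=[[0,0,-35],[0,0,-36],[0,0,-36],[0,0,0]], rotation=[[0,0,0],[0,0,0],[0,0,0],[0,0,0]], claw=[0.2,0.2,0.2,0.2])

```text
time_s: 10.72
tcp_pos: [0.6743, -0.0978, 0.1342]
tcp_rot: [3.136, 0.002, 1.716]
contact_force: [-0.3, 0.4, 0.0]
finger_gap: 0.0275
```

```bash
python3 -c "
from h import *
s=observe();print(s['tcp_pos'],s['finger_gap'])
plan(444.5,14.5,130,172.57,10)"
```

```text
[ 0.67427815 -0.09780259  0.13417908] 0.027455392319152484
dp [[14.0, -21.0, 0.0], [17.0, -19.0, 1.0], [20.0, -17.0, -0.0], [21.0, -14.0, 0.0], [23.0, -11.0, 0.0]] rot [[0.0, 0.0, -7.4], [0.0, 0.1, -7.4], [0.1, 0.0, -7.5], [-0.0, 0.0, -7.4], [0.0, 0.1, -7.4]]
dp [[24.0, -8.0, 1.0], [26.0, -5.0, 0.0], [25.0, -2.0, 1.0], [26.0, 2.0, 0.0], [24.6, 4.9, 0.4]] rot [[0.0, -0.0, -7.4], [0.1, 0.0, -7.5], [-0.0, 0.1, -7.4], [0.0, -0.0, -7.4], [0.0, 0.0, -7.4]]
```

drive_tool(dp=[[14,-21,0],[17,-19,1],[20,-17,0],[21,-14,0],[23,-11,0]], rotation=[[0,0,-7.4],[0,0,-7.4],[0,0,-7.5],[0,0,-7.4],[0,0,-7.4]], claw=[0.2,0.2,0.2,0.2,0.2])

```text
time_s: 11.35
tcp_pos: [0.5557, -0.0416, 0.1282]
tcp_rot: [-3.14, -0.002, 2.368]
contact_force: [0.4, -0.6, -0.6]
finger_gap: 0.0271
```

drive_tool(dp=[[24,-8,1],[26,-5,0],[25,-2,1],[26,2,0],[24.5,5,0]], rotation=[[0,0,-7.4],[0,0,-7.5],[0,0,-7.4],[0,0,-7.4],[0,0,-7.4]], claw=[0.2,0.2,0.2,0.2,0.2])

```text
time_s: 11.98
tcp_pos: [0.4408, 0.0147, 0.1265]
tcp_rot: [3.141, -0.002, 3.015]
contact_force: [-1.1, 0.3, 0.5]
finger_gap: 0.0274
```

drive_tool(dp=[[0,0,0],[0,0,0],[0,0,0]], rotation=[[0,0,0],[0,0,0],[0,0,0]], claw=[0.2,0.2,0.2])

```text
time_s: 12.35
tcp_pos: [0.443, 0.0141, 0.1277]
tcp_rot: [3.141, -0.0, 3.01]
contact_force: [0.5, -0.1, -0.5]
finger_gap: 0.0273
```

```bash
python3 -c "
from h import *
s=observe();print(s['tcp_pos'],np.degrees(s['tcp_rot']),s['finger_gap'],s['joint_positions'].round(2))
plan(446,14.5,59.5,172.57,1)"
```

```text
[0.44303094 0.01411038 0.12769564] [ 1.79948836e+02 -2.56655451e-03  1.72450044e+02] 0.02731818599557053 [ 0.87  0.01 -0.95  2.05  0.01  1.08  1.36]
dp [[-2.9, 0.7, 68.2]] rot [[0.1, -0.0, -0.1]]
```

drive_tool(dp=[[-2.5,0.5,25],[0,0,25],[0,0,13],[0,0,5],[0,0,0]], rotation=[[0,0,0],[0,0,0],[0,0,0],[0,0,0],[0,0,0]], claw=[0.2,0.2,0.2,0.2,0.2])

```text
time_s: 12.98
tcp_pos: [0.4455, 0.0147, 0.0601]
tcp_rot: [3.141, 0.0, 3.011]
contact_force: [0.1, -0.4, -0.5]
finger_gap: 0.0277
```

drive_tool(dp=[[0,0,0],[0,0,0],[0,0,0],[0,0,0],[0,0,0]], rotation=[[0,0,0],[0,0,0],[0,0,0],[0,0,0],[0,0,0]], claw=[0.35,0.4,0.5,0.55,0.55])

```text
time_s: 13.6
tcp_pos: [0.445, 0.0146, 0.0599]
tcp_rot: [-3.141, 0.0, 3.011]
contact_force: [-0.3, -0.5, 0.3]
finger_gap: 0.0472
```

drive_tool(dp=[[0,0,-20],[0,0,-30],[0,0,-20],[0,0,0]], rotation=[[0,0,0],[0,0,0],[0,0,0],[0,0,0]], claw=[0.55,0.6,0.6,0.6])

```text
time_s: 14.1
tcp_pos: [0.4462, 0.0144, 0.131]
tcp_rot: [-3.14, 0.003, 3.011]
contact_force: [0.6, 0.2, -0.6]
finger_gap: 0.0519
```

```bash
python3 look.py w5 .064; python3 -c "
from h import *
plan(664.5,102.3,130,82,12)"
```

```text
[0.4462 0.0144 0.131 ] [-179.94    0.19  172.5 ] 0.051884655047592 [ 0.88  0.01 -0.97  2.04  0.01  1.09  1.35]
px [259. 205.] xy mm 444.5 14.6 L,W 97.5 26.3 axis deg -7.4
px [363. 198.] xy mm 451.0 95.1 L,W 111.0 28.2 axis deg -7.3
dp [[-17.0, 10.0, 0.0], [-16.0, 11.0, 0.0], [-14.0, 14.0, 0.0], [-12.0, 16.0, 0.0], [-10.0, 17.0, 0.0]] rot [[0.0, 0.0, 7.5], [0.0, 0.0, 7.6], [0.0, 0.0, 7.5], [0.0, 0.0, 7.6], [0.0, 0.0, 7.5]]
dp [[-8.0, 18.0, 0.0], [-5.0, 19.0, 0.0], [-3.0, 19.0, 0.0], [0.0, 20.0, 0.0], [3.0, 19.0, 0.0]] rot [[0.0, 0.0, 7.6], [0.0, 0.0, 7.5], [0.0, 0.0, 7.5], [0.0, 0.1, 7.6], [0.0, -0.0, 7.5]]
dp [[5.0, 20.0, 0.0], [7.2, 17.8, 0.1]] rot [[0.0, -0.0, 7.6], [0.0, -0.0, 7.5]]
```

View pics/w5.png

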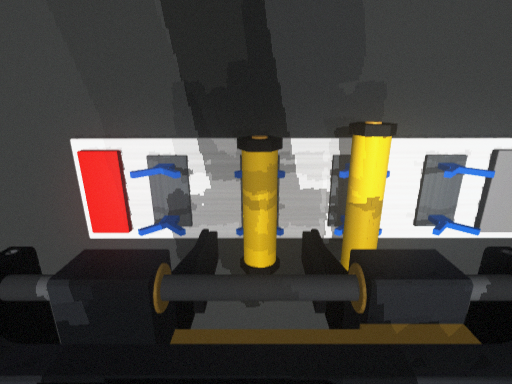

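The 112 tube is seated in the second cradle at (444.5, 14.6), on its estimated centre. Next is the 90.

drive_tool(dp=[[-17,10,0],[-16,11,0],[-14,14,0],[-12,16,0],[-10,17,0]], rotation=[[0,0,7.5],[0,0,7.6],[0,0,7.5],[0,0,7.6],[0,0,7.5]], claw=[0.6,0.6,0.6,0.6,0.6])

```text
time_s: 14.78
tcp_pos: [0.5361, 0.0518, 0.1279]
tcp_rot: [-3.14, -0.002, 2.349]
contact_force: [0.6, 0.7, 0.2]
finger_gap: 0.0522
```

drive_tool(dp=[[-8,18,0],[-5,19,0],[-3,19,0],[0,20,0],[3,19,0]], rotation=[[0,0,7.6],[0,0,7.5],[0,0,7.5],[0,0,7.6],[0,0,7.5]], claw=[0.6,0.6,0.6,0.6,0.6])

```text
time_s: 15.4
tcp_pos: [0.6268, 0.0883, 0.1274]
tcp_rot: [-3.138, -0.0, 1.691]
contact_force: [0.5, -0.2, -0.4]
finger_gap: 0.0523
```

drive_tool(dp=[[5,20,0],[7,18,0],[0,0,0],[0,0,0]], rotation=[[0,0,7.6],[0,0,7.5],[0,0,0],[0,0,0]], claw=[0.6,0.6,0.6,0.6])

```text
time_s: 15.9
tcp_pos: [0.6633, 0.1023, 0.1283]
tcp_rot: [-3.139, 0.001, 1.434]
contact_force: [-0.2, -0.7, -0.2]
finger_gap: 0.0522
```

```bash
python3 look.py w6 .029
```

```text
[0.6633 0.1023 0.1283] [-1.7985e+02  5.0000e-02  8.2160e+01] 0.0521838174437283 [ 0.3   0.53 -0.67  1.51  0.34  1.23 -0.55]
px [ 40. 242.] xy mm 455.1 86.7 L,W 79.8 34.3 axis deg -7.8
px [262. 198.] xy mm 665.7 102.3 L,W 75.9 26.4 axis deg 82.2
px [198.  33.] xy mm 635.9 240.0 L,W 44.0 27.6 axis deg 82.2
```

View pics/w6.png

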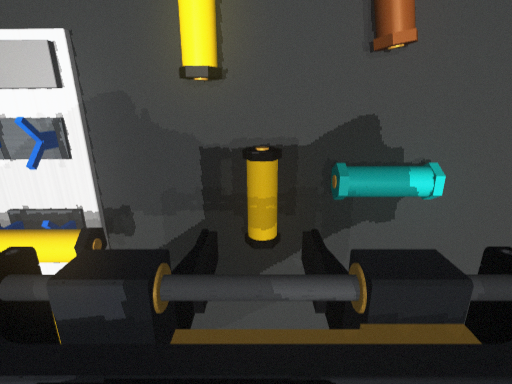

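The wrist view shows the 90 tube with a 76 mm barrel (expected 74) at (262,198). The turquoise look-alike starts about 60 mm to the side at (332,181), clear of the half-open fingers.

drive_tool(dp=[[1,2,30],[0,0,40],[0,0,28],[0,0,7],[0,0,0]], rotation=[[0,0,0],[0,0,0],[0,0,0],[0,0,0],[0,0,0]], claw=[0.6,0.6,0.6,0.6,0.6])

```text
time_s: 16.58
tcp_pos: [0.6665, 0.1029, 0.0252]
tcp_rot: [-3.142, 0.0, 1.432]
contact_force: [0.7, 0.4, 0.8]
finger_gap: 0.052
```

drive_tool(dp=[[0,0,0],[0,0,0],[0,0,0],[0,0,0],[0,0,0]], rotation=[[0,0,0],[0,0,0],[0,0,0],[0,0,0],[0,0,0]], claw=[0.4,0.25,0.2,0.2,0.2])

```text
time_s: 17.2
tcp_pos: [0.6669, 0.1032, 0.0255]
tcp_rot: [3.141, 0.0, 1.432]
contact_force: [-0.9, -0.4, 3.8]
finger_gap: 0.0275
```

drive_tool(dp=[[0,0,-35],[0,0,-36],[0,0,-36],[0,0,0]], rotation=[[0,0,0],[0,0,0],[0,0,0],[0,0,0]], claw=[0.2,0.2,0.2,0.2])

```text
time_s: 17.7
tcp_pos: [0.6685, 0.1039, 0.1352]
tcp_rot: [3.136, -0.002, 1.432]
contact_force: [0.1, 0.5, 0.5]
finger_gap: 0.0276
```

```bash
python3 -c "
from h import *
s=observe();print(s['tcp_pos'],s['finger_gap'])
plan(434,-70,130,172.57,13)"
```

```text
[0.66851862 0.10389441 0.13519492] 0.027590705836130946
dp [[-16.0, -16.0, 0.0], [-13.0, -18.0, 1.0], [-12.0, -19.0, -0.0], [-9.0, -21.0, 0.0], [-6.0, -21.0, 0.0]] rot [[0.0, 0.0, -7.0], [0.0, 0.0, -6.9], [0.1, 0.1, -7.0], [0.0, -0.0, -7.0], [0.0, -0.0, -6.9]]
dp [[-4.0, -22.0, 1.0], [-1.0, -23.0, 0.0], [2.0, -22.0, 0.0], [4.0, -22.0, 1.0], [7.0, -22.0, 0.0]] rot [[0.1, -0.0, -7.0], [-0.0, 0.0, -7.0], [0.0, 0.0, -6.9], [0.0, 0.0, -7.0], [0.1, 0.1, -6.9]]
dp [[9.0, -20.0, 0.0], [12.0, -19.0, 1.0], [14.5, -17.4, 0.2]] rot [[-0.0, -0.0, -7.0], [0.0, -0.0, -7.0], [0.0, -0.0, -6.9]]
```

drive_tool(dp=[[-16,-16,0],[-13,-18,1],[-12,-19,0],[-9,-21,0],[-6,-21,0]], rotation=[[0,0,-7],[0,0,-6.9],[0,0,-7],[0,0,-7],[0,0,-6.9]], claw=[0.2,0.2,0.2,0.2,0.2])

```text
time_s: 18.32
tcp_pos: [0.575, 0.036, 0.1293]
tcp_rot: [-3.14, -0.001, 2.043]
contact_force: [-0.5, -0.3, -0.2]
finger_gap: 0.0276
```

drive_tool(dp=[[-4,-22,1],[-1,-23,0],[2,-22,0],[4,-22,1],[7,-22,0]], rotation=[[0,0,-7],[0,0,-7],[0,0,-6.9],[0,0,-7],[0,0,-6.9]], claw=[0.2,0.2,0.2,0.2,0.2])

```text
time_s: 18.95
tcp_pos: [0.4844, -0.0313, 0.1275]
tcp_rot: [-3.141, -0.002, 2.65]
contact_force: [0.4, 0.2, -0.4]
finger_gap: 0.0276
```

drive_tool(dp=[[9,-20,0],[12,-19,1],[14.5,-17.5,0],[0,0,0],[0,0,0]], rotation=[[0,0,-7],[0,0,-7],[0,0,-6.9],[0,0,0],[0,0,0]], claw=[0.2,0.2,0.2,0.2,0.2])

```text
time_s: 19.58
tcp_pos: [0.4324, -0.0704, 0.1276]
tcp_rot: [3.141, 0.0, 3.009]
contact_force: [0.6, 0.3, 0.0]
finger_gap: 0.0274
```

```bash
python3 -c "
from h import *
s=observe();print(s['tcp_pos'],np.degrees(s['tcp_rot']),s['finger_gap'],s['joint_positions'].round(2))
plan(432.8,-70,60.5,172.57,1)"
```

```text
[ 0.43240392 -0.07042555  0.12758942] [1.79975500e+02 1.24395311e-02 1.72429976e+02] 0.02740024994968803 [ 1.07 -0.01 -0.95  2.06 -0.01  1.08  1.56]
dp [[-0.3, 0.4, 67.1]] rot [[0.0, 0.0, -0.1]]
```

drive_tool(dp=[[0,0.4,25],[0,0,25],[0,0,12],[0,0,5],[0,0,0]], rotation=[[0,0,0],[0,0,0],[0,0,0],[0,0,0],[0,0,0]], claw=[0.2,0.2,0.2,0.2,0.2])

```text
time_s: 20.2
tcp_pos: [0.4327, -0.0701, 0.0611]
tcp_rot: [3.141, 0.0, 3.012]
contact_force: [0.8, 0.3, -0.8]
finger_gap: 0.0273
```

drive_tool(dp=[[0,0,0],[0,0,0],[0,0,0],[0,0,0],[0,0,0]], rotation=[[0,0,0],[0,0,0],[0,0,0],[0,0,0],[0,0,0]], claw=[0.35,0.4,0.5,0.55,0.55])

```text
time_s: 20.82
tcp_pos: [0.4321, -0.0705, 0.0609]
tcp_rot: [-3.141, 0.0, 3.011]
contact_force: [0.1, -0.8, -0.0]
finger_gap: 0.0468
```

drive_tool(dp=[[0,0,-20],[0,0,-30],[0,0,-20],[0,0,0]], rotation=[[0,0,0],[0,0,0],[0,0,0],[0,0,0]], claw=[0.55,0.6,0.6,0.6])

```text
time_s: 21.32
tcp_pos: [0.4332, -0.0709, 0.132]
tcp_rot: [-3.14, 0.003, 3.011]
contact_force: [0.4, -0.1, 0.6]
finger_gap: 0.0524
```

```bash
python3 look.py w7 .064; python3 -c "
from h import *
plan(639,288.3,130,81.6,13)"
```

```text
[ 0.4332 -0.0709  0.132 ] [-1.799e+02  1.700e-01  1.725e+02] 0.05235866244792581 [ 1.09 -0.02 -0.96  2.06 -0.02  1.09  1.57]
px [261. 210.] xy mm 434.5 -69.9 L,W 76.0 26.5 axis deg -7.5
px [364. 205.] xy mm 441.4 10.7 L,W 94.3 28.1 axis deg -7.2
px [472. 199.] xy mm 451.6 90.9 L,W 113.9 33.6 axis deg -7.4
dp [[-12.0, 29.0, 0.0], [-9.0, 31.0, 0.0], [-4.0, 32.0, 0.0], [-1.0, 32.0, 0.0], [3.0, 31.0, 0.0]] rot [[-0.0, 0.0, 7.0], [-0.0, 0.0, 7.0], [0.0, 0.0, 7.0], [0.0, 0.0, 7.0], [0.0, 0.0, 7.0]]
dp [[7.0, 31.0, 0.0], [11.0, 30.0, 0.0], [14.0, 29.0, 0.0], [18.0, 27.0, 0.0], [20.0, 24.0, 1.0]] rot [[0.0, 0.0, 7.0], [0.0, 0.0, 7.0], [0.0, 0.1, 6.9], [0.0, -0.0, 7.0], [0.0, -0.0, 7.0]]
dp [[24.0, 21.0, -0.0], [26.0, 19.0, -0.0], [27.6, 15.2, -0.2]] rot [[0.0, -0.0, 7.0], [-0.0, -0.0, 7.0], [-0.0, -0.0, 7.0]]
```

View pics/w7.png

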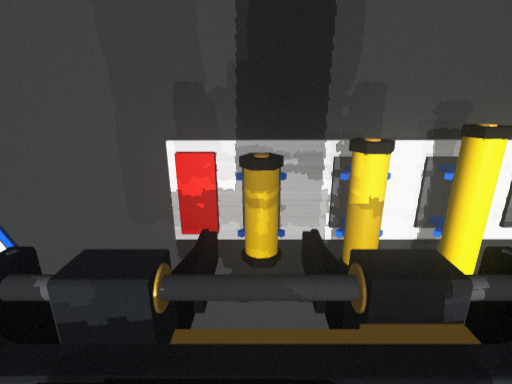

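The 90 tube is seated next to the red plate at (434.5, −69.9), about 1 mm off. Last is the 156.

drive_tool(dp=[[-12,29,0],[-9,31,0],[-4,32,0],[-1,32,0],[3,31,0]], rotation=[[0,0,7],[0,0,7],[0,0,7],[0,0,7],[0,0,7]], claw=[0.6,0.6,0.6,0.6,0.6])

```text
time_s: 22.0
tcp_pos: [0.511, 0.0683, 0.1292]
tcp_rot: [-3.14, -0.002, 2.396]
contact_force: [0.3, -0.1, 0.3]
finger_gap: 0.0518
```

drive_tool(dp=[[7,31,0],[11,30,0],[14,29,0],[18,27,0],[20,24,0]], rotation=[[0,0,7],[0,0,7],[0,0,6.9],[0,0,7],[0,0,7]], claw=[0.6,0.6,0.6,0.6,0.6])

```text
time_s: 22.62
tcp_pos: [0.5908, 0.2065, 0.1285]
tcp_rot: [-3.139, -0.0, 1.788]
contact_force: [0.3, 0.2, -0.5]
finger_gap: 0.0525
```

drive_tool(dp=[[24,21,0],[26,19,0],[27.5,15,0],[0,0,0],[0,0,0]], rotation=[[0,0,7],[0,0,7],[0,0,7],[0,0,0],[0,0,0]], claw=[0.6,0.6,0.6,0.6,0.6])

```text
time_s: 23.25
tcp_pos: [0.6376, 0.2879, 0.1289]
tcp_rot: [-3.139, 0.002, 1.426]
contact_force: [-0.1, -0.3, -0.1]
finger_gap: 0.052
```

```bash
python3 look.py w8 .029
```

```text
[0.6376 0.2879 0.1289] [-1.7987e+02  1.1000e-01  8.1710e+01] 0.05203369166282743 [ 0.05  0.61 -0.74  1.42  0.41  1.27 -0.87]
px [325. 335.] xy mm 685.2 133.2 L,W 327.2 24.7 axis deg -8.2
px [359. 288.] xy mm 721.2 184.3 L,W 58.2 15.1 axis deg -88.4
px [263. 191.] xy mm 640.4 287.9 L,W 141.0 27.6 axis deg 81.8
```

View pics/w8.png

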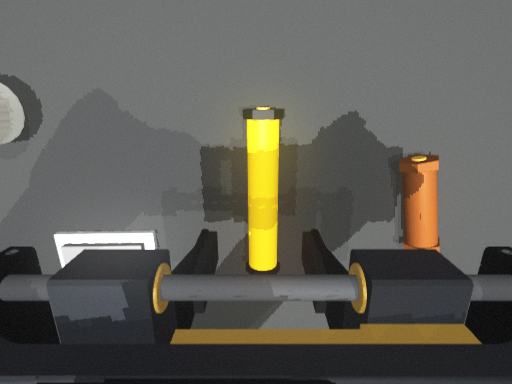

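The 156 tube (141 mm barrel, expected 140) is at (263,191), and the brown look-alike is clear of it at (420,205).

drive_tool(dp=[[-0.8,1.8,30],[0,0,40],[0,0,28],[0,0,7.5],[0,0,0]], rotation=[[0,0,0],[0,0,0],[0,0,0],[0,0,0],[0,0,0]], claw=[0.6,0.6,0.6,0.6,0.6])

```text
time_s: 23.92
tcp_pos: [0.6402, 0.2868, 0.0255]
tcp_rot: [-3.142, 0.0, 1.424]
contact_force: [1.5, -0.2, 2.0]
finger_gap: 0.0525
```

drive_tool(dp=[[0,0,0],[0,0,0],[0,0,0],[0,0,0],[0,0,0]], rotation=[[0,0,0],[0,0,0],[0,0,0],[0,0,0],[0,0,0]], claw=[0.4,0.25,0.2,0.2,0.2])

```text
time_s: 24.55
tcp_pos: [0.6404, 0.2877, 0.026]
tcp_rot: [3.141, -0.0, 1.425]
contact_force: [-0.7, -0.8, 4.2]
finger_gap: 0.0272
```

drive_tool(dp=[[0,0,-35],[0,0,-36],[0,0,-36],[0,0,0]], rotation=[[0,0,0],[0,0,0],[0,0,0],[0,0,0]], claw=[0.2,0.2,0.2,0.2])

```text
time_s: 25.05
tcp_pos: [0.6416, 0.2888, 0.1356]
tcp_rot: [3.137, -0.003, 1.425]
contact_force: [0.4, 0.6, -1.0]
finger_gap: 0.0274
```

```bash
python3 -c "
from h import *
s=observe();print(s['tcp_pos'],s['finger_gap'])
plan(466.6,183.8,130,172.57,12)"
```

```text
[0.64162318 0.28877682 0.13563189] 0.02743918588045401
dp [[-11.0, -13.0, 0.0], [-9.0, -15.0, 1.0], [-7.0, -15.0, 0.0], [-5.0, -16.0, 1.0], [-2.0, -17.0, -0.0]] rot [[0.0, 0.0, -7.6], [0.1, 0.0, -7.6], [-0.0, 0.0, -7.5], [0.0, 0.0, -7.6], [0.0, 0.0, -7.6]]
dp [[-1.0, -17.0, 0.0], [2.0, -17.0, 1.0], [4.0, -16.0, 0.0], [6.0, -16.0, 1.0], [9.0, -15.0, 0.0]] rot [[0.1, 0.0, -7.6], [-0.0, 0.0, -7.6], [0.0, 0.0, -7.5], [0.0, 0.1, -7.6], [0.1, -0.0, -7.6]]
dp [[10.0, -14.0, 1.0], [11.7, -12.0, -0.0]] rot [[0.0, -0.0, -7.6], [0.0, -0.0, -7.5]]
```

drive_tool(dp=[[-11,-13,0],[-9,-15,1],[-7,-15,0],[-5,-16,1],[-2,-17,0]], rotation=[[0,0,-7.6],[0,0,-7.6],[0,0,-7.5],[0,0,-7.6],[0,0,-7.6]], claw=[0.2,0.2,0.2,0.2,0.2])

```text
time_s: 25.68
tcp_pos: [0.5659, 0.243, 0.1285]
tcp_rot: [-3.139, -0.0, 2.09]
contact_force: [0.5, -0.5, -0.2]
finger_gap: 0.0274
```

drive_tool(dp=[[-1,-17,0],[2,-17,1],[4,-16,0],[6,-16,1],[9,-15,0]], rotation=[[0,0,-7.6],[0,0,-7.6],[0,0,-7.5],[0,0,-7.6],[0,0,-7.6]], claw=[0.2,0.2,0.2,0.2,0.2])

```text
time_s: 26.3
tcp_pos: [0.4927, 0.1994, 0.1268]
tcp_rot: [-3.14, -0.002, 2.752]
contact_force: [0.5, -0.4, -0.0]
finger_gap: 0.0273
```

drive_tool(dp=[[10,-14,1],[11.5,-12,0],[0,0,0],[0,0,0]], rotation=[[0,0,-7.6],[0,0,-7.5],[0,0,0],[0,0,0]], claw=[0.2,0.2,0.2,0.2])

```text
time_s: 26.8
tcp_pos: [0.4656, 0.1825, 0.127]
tcp_rot: [3.141, -0.0, 3.009]
contact_force: [0.9, -0.5, -0.7]
finger_gap: 0.0278
```

```bash
python3 -c "
from h import *
s=observe();print(s['tcp_pos'],np.degrees(s['tcp_rot']),s['finger_gap'],s['joint_positions'].round(2))
plan(466.6,183.8,61,172.57,1)"
```

```text
[0.46560022 0.18247161 0.12701119] [ 1.79977625e+02 -1.06856794e-03  1.72380420e+02] 0.027829756284505056 [ 0.7   0.31 -1.26  1.93  0.33  1.14  0.75]
dp [[-0.8, 1.4, 66.0]] rot [[0.0, -0.0, -0.2]]
```

drive_tool(dp=[[-0.8,1.3,20],[0,0,15],[0,0,0]], rotation=[[0,0,-0.2],[0,0,0],[0,0,0]], claw=[0.2,0.2,0.2])

```text
time_s: 27.18
tcp_pos: [0.4653, 0.1838, 0.0911]
tcp_rot: [-3.141, -0.003, 3.015]
contact_force: [0.2, 0.8, -0.6]
finger_gap: 0.0275
```

```bash
python3 -c "
from h import *
s=observe();print(s['tcp_pos'],s['finger_gap'],s['joint_positions'].round(3))"
```

```text
[0.46529616 0.18382818 0.09108818] 0.027543066323281306 [ 0.638  0.371 -1.21   1.958  0.392  1.084  0.703]
```

j3 is moving away from its limit, so I'll carry on down.

drive_tool(dp=[[-1,0,15],[0,0,10],[0,0,5],[0,0,0]], rotation=[[0,0,0],[0,0,0],[0,0,0],[0,0,0]], claw=[0.2,0.2,0.2,0.2])

```text
time_s: 27.68
tcp_pos: [0.467, 0.1836, 0.062]
tcp_rot: [-3.141, -0.001, 3.015]
contact_force: [-0.8, 0.4, -1.1]
finger_gap: 0.0269
```

drive_tool(dp=[[0,0,0],[0,0,0],[0,0,0],[0,0,0],[0,0,0]], rotation=[[0,0,0],[0,0,0],[0,0,0],[0,0,0],[0,0,0]], claw=[0.35,0.4,0.5,0.55,0.55])

```text
time_s: 28.3
tcp_pos: [0.4672, 0.1836, 0.0624]
tcp_rot: [-3.142, 0.0, 3.015]
contact_force: [-0.1, -0.7, 0.4]
finger_gap: 0.0468
```

drive_tool(dp=[[0,0,-20],[0,0,-30],[0,0,-20],[0,0,0]], rotation=[[0,0,0],[0,0,0],[0,0,0],[0,0,0]], claw=[0.55,0.6,0.6,0.6])

```text
time_s: 28.8
tcp_pos: [0.4685, 0.1839, 0.1341]
tcp_rot: [3.141, 0.004, 3.014]
contact_force: [0.6, -0.1, 0.4]
finger_gap: 0.0523
```

drive_tool(dp=[[0,0,-40],[0,0,-40],[0,0,0]], rotation=[[0,0,0],[0,0,0],[0,0,0]], claw=[0.6,0.6,0.6])

```text
time_s: 29.18
tcp_pos: [0.4686, 0.184, 0.2142]
tcp_rot: [3.141, 0.004, 3.014]
contact_force: [-0.1, -0.9, -0.0]
finger_gap: 0.0525
```

```bash
python3 look.py w9 .064; python3 -c "
from h import *
im=grab_frame('top');cv2.imwrite('pics/t9.png',cv2.resize(im[200:330,60:390,::-1],(792,312),interpolation=cv2.INTER_CUBIC))"
```

```text
[0.4686 0.184  0.2142] [179.98   0.25 172.69] 0.05249217192926636 [ 0.81  0.18 -1.33  1.82  0.18  1.28  0.88]
px [ 24. 181.] xy mm 435.8 -60.4 L,W 76.7 35.0 axis deg -8.0
px [101. 179.] xy mm 445.5 20.8 L,W 97.0 30.9 axis deg -7.7
px [180. 178.] xy mm 456.6 101.9 L,W 119.8 28.0 axis deg -7.6
px [258. 177.] xy mm 467.3 183.2 L,W 141.4 27.0 axis deg -7.4
```

View pics/w9.png

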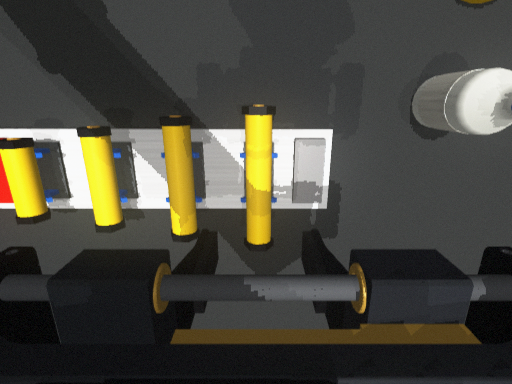

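All four tubes lie in the Vs in order, with 90 next to red and 156 next to grey. The bottle is standing undisturbed at (465,100), and the gripper is clear at z = 0.21.

```bash
python3 -c "
from h import *
s=observe();print(s['contact_force'],abs(s['joint_velocities']).max());print(close_job())"
```

```text
[-0.11164848 -0.31661101  0.40487618] 0.022397034714205417
the job is handed in; nothing more can be done
None
```

I placed the four tubes in the cradles by length, 90, 112, 134 and 156 mm from the red plate on, and handed the job in at about 29 s. It reported no verdict.

- **Placement:** in wrist views straight after each release, every tube's middle was within about 2 mm of my estimated cradle centre. Each axis was within about 0.5° of the V.
- **Height:** seated height was not measured directly. It is judged from the views and from the height at which each tube was released.
- **Last view:** all four tubes lay in the Vs, the bottle stood where it was, and the gripper was 0.21 m up, touching nothing. In that view the tubes off to the side read up to about 10 mm off across the V. I put that down to parallax of the oblique view, since the close-up checks of the same tubes agreed with the cradles.
- **Not checked:** I saved a last top-camera picture but did not look at it.

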